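# Close the clip-lid instrument box

### The job

Close the transport box of used dental instruments so that it can be carried to the sterilising room: set the lid squarely on the box without dropping it, until it sits fully down on the rim, then fold each of the four clips down and press it fully home against the side of the box. Leave all four clips shut and the lid seated, and leave the soap bottle, cup, timer and instrument tray where they stand.

Things in the scene. Friction and masses are not known exactly. Their poses are not given: they have to be found in the camera images.
- tub: The transport box: open, light grey, fixed firmly to the counter, used instruments low inside (below 35 mm). Walls 105 mm (its x) by 150 mm (its y) outside, 3 mm thick, 70 mm high. A rim flange runs round the top: 117 x 162 mm outside, 5 mm thick, upper face at 70 mm. Origin: centre of the underside, on the counter; z up, y along the long sides.
- lid: Loose teal lid, up to 0.26 kg, flat on the counter, right way up. Origin: centre of its underside (foot of the plug); z up, y along its long sides. A grey plug 8 mm high that enters the box's mouth, then a plate 121 x 166 mm from z = 8 to 13 mm that sits on the rim: seated, the origin is 62 mm above the box's. Either way round fits (half a turn). A navy clip is hinged to each edge at z = 10.5 mm.
- lid_grip (a point): Middle of the lid's grip bar, 29 mm above the lid's origin, axes as the lid's. The bar is solid, 14 mm wide (x), 70 mm long (y), from z = 13 mm (the plate's top) to 35.5 mm above the lid's origin. The lid's plug is tapered: about 1.5 mm play each side in the box's mouth at its top, 4 mm at its foot.
- clip_a (a joint): Angle (rad) of the clip on the lid's +x long edge. 0: straight out, level with the lid; negative: leaning up (to -0.9); 1.571 (stop): fully home, hanging straight down with its inner lip under the rim. 52 mm wide, 28 mm from hinge to free edge, 3 mm thick. Hinge line at lid x = +63, z = 10.5 mm, centred on y = 0. Stiff (15 N mm): it stays where it is left; 1 to 2 N moves it.
- clip_b (a joint): As clip_a, for the clip on the lid's +y short edge: 38 mm wide, hinge line at lid y = +85.5 mm, z = 10.5 mm, parallel to x, centred on x = 0.
- clip_c (a joint): As clip_a, for the clip on the lid's -x long edge: 52 mm wide, hinge line at lid x = -63 mm.
- clip_d (a joint): As clip_b, for the clip on the lid's -y short edge: 38 mm wide, hinge line at lid y = -85.5 mm.
- clip_a_tip (a point): Middle of clip_a's free edge, 28 mm from its hinge line. Its x axis points from the hinge to the free edge, its z axis out of the face that is outside when the clip is shut.
- clip_b_tip (a point): The same for clip_b.
- clip_c_tip (a point): The same for clip_c.
- clip_d_tip (a point): The same for clip_d.
- tray: Bystander: open steel instrument tray, 95 x 185 x 18 mm, with a few instruments, beyond the work, seen from the robot. Origin: centre of its underside.
- soap: Bystander: white pump bottle, 70 mm across, 181 mm high. Origin: centre of its underside.
- cup: Bystander: orange cup, 66 mm across, 78 mm high. Origin: centre of its underside.
- timer: Bystander: small white digital timer standing up, 24 x 68 x 58 mm. Origin: centre of its underside.

How it is judged:
On the way:
1. the lid is seated on the rim of the box, square and fully down (z of lid in the frame of tub below 0.0645 m and horizontal distance between lid and tub below 0.005 m and angle between the y axis of lid and the y axis of tub, either way round below 0.06 rad and angle between lid's own z axis and vertical below 0.04 rad), for 0.2 s.
At the end, for the whole second after the job is handed in: The lid sits on the box at rest: its plate within 2.5 mm of the rim, within 5 mm of the box's centre, turned less than 0.06 rad from it, level within 0.04 rad; each of the four clips is folded down to within 0.14 rad of fully home (all of step 1 and value of joint each of clip_a, clip_b, clip_c, clip_d above 1.43 rad and linear speed of lid below 0.01 m/s); the robot touches nothing.
It fails at once if the lid is dropped onto the box: let go more than 20 mm above its seat (z of lid in the frame of tub above 0.082 m and contact force between lid and anything else below 0.02 N).
It fails at once if the soap bottle, the cup, the timer or the tray is pushed more than 20 mm or knocked over (distance of any of soap, cup, timer, tray from where it was at the start of the episode above 0.02 m or angle between any of soap, cup, timer's own z axis and vertical above 0.5 rad).
It also fails if it takes over 72 s, if anything falls off the work surface, if the arm or the gripper's body presses on something with over 40 N, if the wrist force passes 120 N, or if a joint passes its speed limit or range.

### The arm

A 7-joint arm with a two-finger parallel gripper is mounted at the origin on the work surface. World frame = base frame: x ahead of the robot, y to its left, z up, the work surface at z = 0. Lengths are in m, angles in rad, forces in N, time in s.
With the tool pointing down it reaches from about 0.4 to 0.9 m from the base axis. Payload 5.5 kg.
Tool frame: the origin (TCP) lies midway between the tips of the shut fingers; the grasp point (between the pads) lies 19 mm behind it; x points along the fingers, z is the direction in which the jaws open and shut, and the axes are right-handed (so a half turn about x gives the same grasp; the last joint's range is limited). The gripper opens to 85 mm and grips with 20 to 120 N. Pads are 22 mm wide; open, the fingers measure 114 mm over their backs; the gripper's body (76 mm by 85 mm) begins 54 mm behind the grasp point. The pads swing forward as they close: fully open they stand 13 mm farther back than shut.
Start: joints at [-0.843, 0.501, -0.427, 1.55, 0.221, 1.138, -0.21], TCP at [0.291, 0.581, 0.231] pointing down, gripper open.
Joint ranges: [-2.88, 2.88], [-0.31, 2.03], [-1.54, 1.56], [0.2, 2.42], [-1.41, 4.55], [0.19, 2.02], [-2.57, 2.57]. Speed limits (rad/s): [2.57, 2.57, 3.14, 3.14, 3.14, 3.14, 3.14].

### API

Orientations are given as a unit quaternion [x, y, z, w].
In Python, from plant import state, camera, hand_in, boxes_of, spot_point gives the robot as it stands.
- The arm moves only by the shell command python3 -m crank 'ROWS' [FORCE]. ROWS is JSON, a list of rows, each a list of 7 numbers: the finger opening in mm, from 0 to 85.4, then the shift along the tool's x, y, z in mm, then the turn, a rotation vector about the tool's x, y, z in degrees. A call has 1 to 12 rows; each row shifts and turns the pose as measured when the row begins, along the tool's axes as they then stand; what a row does not reach is not made up. A row lasts 1/8 s, in which the tool goes at most 62.5 mm and 10.7 degrees, less where a joint would pass 70% of its speed; a pose out of reach is approached as far as the arm can. A call with a gripper value outside its range is refused whole. The fingers move at their own pace and stop on an object; FORCE is the grip in N (left out, the last holds). Time passes only in rows, so rows that do not move let the fingers close. It gives the time, the measured TCP pose, the force and the opening at its end, in the units of the state.
- state(): the state, without advancing time (a new reading comes with each control period).
- camera(name): name is "scene" or "top"; returns a dict with "color" (480x640x3 uint8, red, green, blue), "depth" (480x640 float32, m along the optical axis (not along the pixel's ray), 0 where there is no reading), "camera_matrix" (3x3 intrinsics, pixels), "R" (3x3) and "t" (3): a world point X has camera coordinates R X + t. Camera axes: x right, y down, z forward; pixel columns grow to the right and rows downward; lengths in m; the calibration is good to about 2 mm. A picture is of the moment at which its call begins.
- hand_in(): hands the job in, once; it reports no verdict.
Trained networks look in a picture, given as the dict that the camera call returned (one of the last four; its "shot" number tells which), for a name from the list of things; names that differ only in an ending like _2 or _b are one class to them, and where a whole thing is asked for, a point or a joint stands for the part that bears it (a point fixed in the world has none). Each returns a list of dicts, best first, with "p" (0 to 1); they miss things now and then, are a little off and sometimes report something else, mostly with a low value. They report only what shows in the picture. A call takes as long as a camera call.
- boxes_of(picture, thing): "box" ([centre column, centre row, width, height] as shares, 0 to 1, of the picture: columns of its width, rows of its height, round what is visible of it).
- spot_point(picture, thing): "point" ([row, column] as shares, 0 to 1, of the picture: columns of its width, rows of its height: a listed point, or the origin of a listed thing).
The state is a dict: "clock": time; "qpos": joint angles; "dq": joint speeds; "joint_torque": joint torques, N m; "position": TCP position; "orientation": TCP orientation; "wrist_force": force on the tool from outside, world axes, zero at the start; "wrist_torque": the same for the moment, N m; "gripper_width": opening from 0.0 (shut) to 1.0 (fully open).
Only numpy, scipy, OpenCV 4.12 (cv2) and the standard library are available. Lean on these libraries where they do the work, as an engineer would, in place of code of your own. Each camera call takes 0.05 s, during which the arm holds its last target. There are 200 camera calls.

## Working session

There is one attempt and no reset: what is moved stays moved. The work goes in short steps, Python scripts to look and compute and a shell command to move; the robot and the scene stay as the last step left them, time stands still between calls to the robot, and variables do not carry over. Pictures are saved under pics/ and viewed, about 8 in all and at most 12, crops included, and the job is handed in when it is done.

```bash
ls; mkdir -p pics; cat > h.py <<'E'
import numpy as np, cv2
from plant import state, camera, hand_in, boxes_of, spot_point
from scipy.spatial.transform import Rotation as Rn
def save(c,name): cv2.imwrite(f'pics/{name}.png',c['color'][:,:,::-1])
def ray(c,r,col):
    K=c['camera_matrix'];d=c['R'].T@np.linalg.inv(K)@np.array([col,r,1.]);o=-c['R'].T@c['t'];return o,d
def atz(c,r,col,z):
    o,d=ray(c,r,col);return o+d*(z-o[2])/d[2]
def cloud(c):
    K=c['camera_matrix'];D=c['depth'];v,u=np.mgrid[:480,:640]
    P=np.stack([(u-K[0,2])/K[0,0]*D,(v-K[1,2])/K[1,1]*D,D],-1)
    return (P-c['t'])@c['R'] 
E
python3 - <<'E'
from h import *
s=state();print(s)
for n in('scene','top'):
    c=camera(n);save(c,n+'0');print(n,-c['R'].T@c['t'],c['R'].tolist(),c['camera_matrix'][0])
    P=cloud(c);np.save(n+'0.npy',P)
    for t in('tub','lid','lid_grip','clip_a_tip','clip_b_tip','soap','cup','timer','tray'):
        for k in spot_point(c,t)[:4]:
            r,q=k['point'];r*=480;q*=640
            print(t,round(k['p'],2),int(r),int(q),P[min(int(r),479),min(int(q),639)].round(3))
E
```

```text
pics
{'clock': 0.0, 'qpos': array([-0.84282187,  0.50183575, -0.42680534,  1.55144672,  0.22083053,
        1.13829744, -0.2103089 ]), 'dq': array([ 0.00047442, -0.00074606,  0.00049891,  0.00020567,  0.00105953,
       -0.00129753,  0.00187976]), 'joint_torque': array([ 1.40698790e-03, -5.69522989e+01, -5.81592232e+00, -2.80938828e+01,
        1.07419450e-02,  1.20351408e-02, -6.47665729e-06]), 'position': array([0.29107607, 0.58041449, 0.23026955]), 'orientation': array([-0.37177407,  0.60228328,  0.37108618,  0.60111059]), 'wrist_force': array([0.01408114, 1.48148149, 0.18391459]), 'wrist_torque': array([-0.03100936,  0.05753904, -0.00776542]), 'gripper_width': 0.9989584144165278}
scene [ 1.22807263 -0.75375433  0.89683164] [[0.7713732436740534, 0.6363442053034941, -0.0070264728302464234], [0.41175496463831507, -0.507485078170043, -0.7569126399594907], [-0.48522280247270916, 0.5809689731916927, -0.6534782966167435]] [446.51041149   0.         320.10375855]
tub 0.67 215 345 [0.61  0.104 0.059]
lid 0.94 270 259 [ 0.548 -0.201  0.025]
lid_grip 0.56 265 259 [ 0.545 -0.197  0.039]
clip
[... 278 characters left out ...]
6  0.005]
top [0.42804193 0.00955098 1.44246846] [[-0.02729852988688713, -0.9995025821577588, 0.015791723338117666], [-0.994024537519859, 0.02547189299229027, -0.1061433063165996], [0.10568826365517084, -0.0185949167075907, -0.9942254372113966]] [562.61572939   0.         324.10512298]
tub 0.64 248 250 [0.566 0.171 0.022]
lid 0.87 254 394 [ 0.54  -0.191  0.037]
lid_grip 0.97 253 395 [ 0.543 -0.194  0.035]
clip_a_tip 0.74 217 395 [ 0.64  -0.203 -0.002]
clip_b_tip 0.74 250 350 [ 0.555 -0.082  0.017]
soap 0.85 227 493 [ 0.593 -0.422  0.11 ]
cup 0.78 229 135 [0.624 0.466 0.005]
timer 0.66 329 137 [0.372 0.447 0.045]
tray 0.74 254 396 [ 0.54  -0.197  0.035]
tray 0.7 167 325 [ 0.776 -0.025 -0.002]
```

View pics/top0.png

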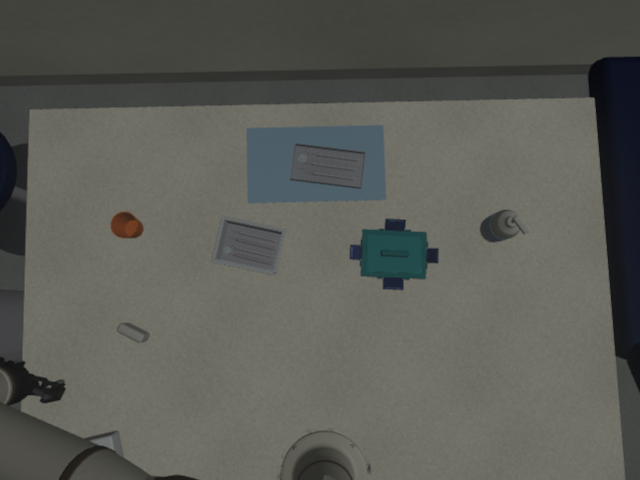

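View pics/scene0.png

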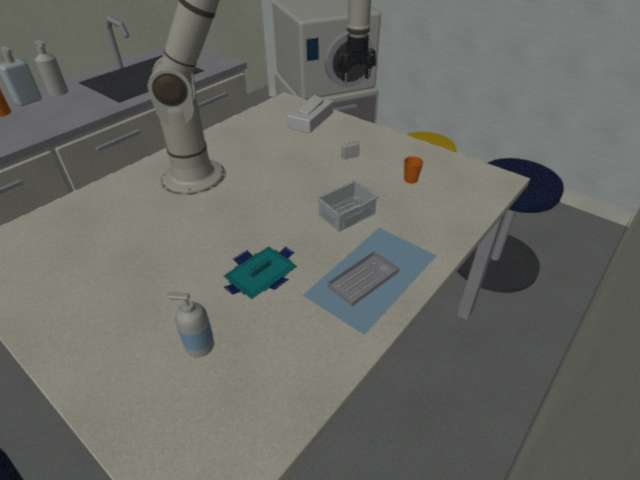

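```bash
cat > fit.py <<'E'
from h import *
def mar(P,m,nm):
    q=P[m][:,:2]; 
    if len(q)<20: print(nm,'few',len(q));return
    (c,wh,a)=cv2.minAreaRect((q*1000).astype(np.float32))
    print(nm,len(q),np.round(c,1),np.round(wh,1),round(a,1),'zmed',np.median(P[m][:,2]).round(4))
def fit(c):
    P=cloud(c);hsv=cv2.cvtColor(c['color'],cv2.COLOR_RGB2HSV);H,S,V=hsv[...,0],hsv[...,1],hsv[...,2]
    return P,H,S,V
E
python3 - <<'E'
from fit import *
k3=np.ones((3,3),np.uint8)
def big(m):
    m=cv2.morphologyEx(m.astype(np.uint8),cv2.MORPH_OPEN,k3)
    n,l,s,_=cv2.connectedComponentsWithStats(m);return l==1+np.argmax(s[1:,4])
for n in('top','scene'):
    c=camera(n);P,H,S,V=fit(c);x,y,z=P[...,0],P[...,1],P[...,2]
    print(n,H[254,380],S[254,380],V[254,380])
    teal=(H>78)&(H<100)&(S>90)&(y<0)
    mar(P,big(teal&(z<.025)),'plate'); mar(P,big(teal&(z>.027)),'bar')
    near=(x>.3)&(x<.75)&(y>.02)&(y<.35)
    mar(P,big(near&(z>.058)&(z<.085)),'rim')
    navy=(H>100)&(H<130)&(S>80)&(y<0)&(x>.35)&(x<.72)
    nn,l,s,cc=cv2.connectedComponentsWithStats(navy.astype(np.uint8))
    for i in range(1,nn):
        if s[i,4]>25: print('navy',cc[i].round(),s[i,4],np.median(P[l==i],0).round(3),P[l==i].min(0).round(3),P[l==i].max(0).round(3))
E
```

```text
top 90 127 62
plate 2840 [ 543.6 -193.1] [169.7 123.8] 86.6 zmed 0.0142
bar 155 [ 544.1 -194.3] [66.7 13.2] 88.4 zmed 0.035
rim 834 [570.  168.4] [162.7 117.2] 76.4 zmed 0.07
navy [631. 250.] 2015 [ 0.563 -0.941 -0.225] [ 0.352 -0.984 -0.24 ] [ 0.72  -0.91  -0.209]
navy [395. 225.] 197 [ 0.617 -0.2    0.017] [ 0.603 -0.223  0.006] [ 0.632 -0.174  0.027]
navy [356. 252.] 150 [ 0.549 -0.097  0.016] [ 0.534 -0.111  0.008] [ 0.568 -0.082  0.025]
navy [432. 255.] 139 [ 0.536 -0.291  0.017] [ 0.521 -0.305  0.006] [ 0.552 -0.278  0.028]
navy [393. 283.] 207 [ 0.468 -0.189  0.015] [ 0.455 -0.213  0.006] [ 0.484 -0.165  0.025]
scene 101 47 119
plate 1729 [ 543.6 -194.2] [171.2 126.4] 85.5 zmed 0.0155
bar 136 [ 544.2 -193.6] [68.9 16.8] 86.6 zmed 0.0362
rim 554 [569.4 170.6] [165.8 123. ] 75.1 zmed 0.0702
navy [286. 252.] 82 [ 0.551 -0.096  0.016] [ 0.532 -0.112  0.011] [ 0.567 -0.083  0.021]
navy [243. 257.] 128 [ 0.468 -0.189  0.016] [ 0.451 -0.213  0.002] [ 0.483 -0.163  0.022]
navy [278. 283.] 88 [ 0.616 -0.2    0.019] [ 0.601 -0.223  0.012] [ 0.63  -0.172  0.029]
navy [232. 289.] 77 [ 0.538 -0.291  0.02 ] [ 0.518 -0.305  0.012] [ 0.554 -0.278  0.028]
navy [  8. 475.] 132 [ 0.366 -0.901 -0.235] [ 0.35  -0.916 -0.271] [ 0.386 -0.888 -0.225]
```

The top view shows the box at px (250,245), the lid at (394,254) with its bar across columns 381–408, and the clips lying out flat. The soap is at (500,225), the cup at (127,225), the timer at (133,332) and the tray at (327,166). The scene view agrees. Both cameras put the lid at about (544,-194) with yaw -4°, and the box at about (570,169) with yaw about -14°.

```bash
cat > go.py <<'E'
from h import *
import sys
# go.py x y z(mm) yaw(deg of tool z axis in world): remaining rotvec, and shift in tool axes (now / after rotation)
x,y,z,yaw=map(float,sys.argv[1:5]);s=state();R=Rn.from_quat(s['orientation']).as_matrix()
best=None
for a in(yaw,yaw+180):
    a=np.radians(a);X=np.array([0,0,-1.]);Z=np.array([np.cos(a),np.sin(a),0]);T=np.stack([X,np.cross(Z,X),Z],1)
    rv=Rn.from_matrix(R.T@T).as_rotvec(degrees=True)
    if best is None or np.linalg.norm(rv)<np.linalg.norm(best[0]): best=(rv,T)
d=np.array([x,y,z])-s['position']*1000
print('rot',best[0].round(1),'shift now',(R.T@d).round(1),'after',(best[1].T@d).round(1))
print('pos',(s['position']*1000).round(1),'F',s['wrist_force'].round(1),'w',round(s['gripper_width'],3),'t',s['clock'],'q7',s['qpos'][6].round(2))
E
python3 go.py 544 -194 150 -4
```

```text
rot [67.4 -0.  -0. ] shift now [  81.3 -573.3 -579.6] after [  81.3 -755.5  306.1]
pos [291.3 581.1 231.3] F [ 0.6 -0.7 -1. ] w 0.997 t 1.1 q7 -0.21
```

```bash
python3 -m crank '[[85,0,0,0,9.6,0,0],[85,0,0,0,9.6,0,0],[85,0,0,0,9.6,0,0],[85,0,0,0,9.6,0,0],[85,0,0,0,9.6,0,0],[85,0,0,0,9.6,0,0],[85,0,0,0,9.6,0,0]]' 60; python3 -m crank '[[85,0,-50,20,0,0,0],[85,0,-50,20,0,0,0],[85,0,-50,20,0,0,0],[85,0,-50,20,0,0,0],[85,0,-50,20,0,0,0],[85,0,-50,20,0,0,0],[85,0,-50,20,0,0,0],[85,0,-50,20,0,0,0],[85,0,-50,20,0,0,0],[85,0,-50,20,0,0,0],[85,0,-50,20,0,0,0],[85,0,-50,20,0,0,0]]'; python3 go.py 544 -194 150 -4
```

```text
clock: 1.98
position: [0.2912, 0.581, 0.2312]
orientation: [0.037, 0.706, -0.037, 0.706]
wrist_force: [-0.4, 0.6, 0.2]
gripper_width: 0.993
clock: 3.48
position: [0.4726, -0.0527, 0.2316]
orientation: [0.036, 0.704, -0.031, 0.709]
wrist_force: [0.6, 0.7, -0.2]
gripper_width: 0.993
rot [-1.4  0.4 -0.5] shift now [  81.  -134.6   83.9] after [  81.6 -136.    81.1]
pos [472.6 -52.7 231.6] F [ 0.6  0.7 -0.2] w 0.993 t 3.475 q7 0.01
```

```bash
python3 -m crank '[[85,12,-34,21,-1.4,0.4,-0.5],[85,24,-34,20,0,0,0],[85,24,-34,20,0,0,0],[85,20,-34,20,0,0,0],[85,0,0,0,0,0,0]]'; python3 go.py 544 -194 70 -4
```

```text
clock: 4.1
position: [0.5469, -0.2043, 0.1511]
orientation: [0.026, 0.705, -0.028, 0.708]
wrist_force: [-0.3, 0.9, -0.4]
gripper_width: 1.0
rot [-0.3  0.3  0.1] shift now [81.  10.2 -4.1] after [81.1 10.  -3.6]
pos [ 546.9 -204.3  151.1] F [-0.3  0.9 -0.4] w 1.0 t 4.1 q7 0.37
```

```bash
python3 - <<'E'
from h import *
c=camera('scene');im=c['color'][180:340,160:400,::-1];cv2.imwrite('pics/s1.png',cv2.resize(im,None,fx=3.3,fy=3.3,interpolation=2))
E
```

```text
(no output)
```

View pics/s1.png

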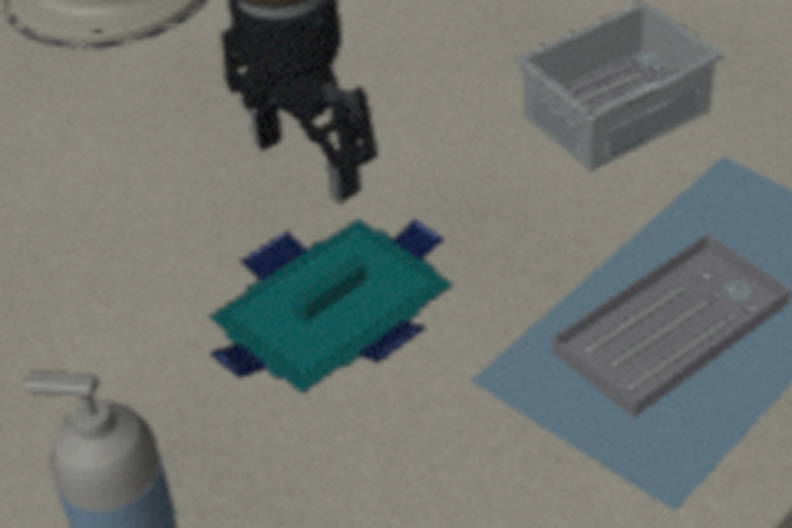

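The crop shows the open fingers at (265,130) and (345,190) above the lid. They straddle the bar at (335,292), with the jaws opening across it.

```bash
python3 -m crank '[[85,30,10,-4,-0.3,0.3,0],[85,35,0,0,0,0,0],[85,35,0,0,0,0,0],[85,0,0,0,0,0,0]]'; python3 go.py 544 -194 17 -4
```

```text
clock: 4.65
position: [0.5467, -0.1854, 0.0534]
orientation: [0.023, 0.704, -0.021, 0.709]
wrist_force: [-0.1, -1.0, 0.2]
gripper_width: 0.994
rot [ 0.5  0.4 -0.1] shift now [36.4 -8.8 -2.4] after [36.4 -8.7 -2.1]
pos [ 546.7 -185.4   53.4] F [-0.1 -1.   0.2] w 0.994 t 4.65 q7 0.4
```

```bash
python3 -m crank '[[85,15,-4,-2,0.5,0.4,0],[85,11,-4,0,0,0,0],[85,10,0,0,0,0,0],[85,0,0,0,0,0,0]]'; python3 go.py 544 -194 17 -4
```

```text
clock: 5.15
position: [0.5473, -0.1934, 0.0196]
orientation: [0.025, 0.705, -0.024, 0.709]
wrist_force: [-0.3, 0.5, 0.1]
gripper_width: 0.993
rot [ 0.   0.3 -0.1] shift now [ 2.6 -0.8 -3.3] after [ 2.6 -0.8 -3.3]
pos [ 547.3 -193.4   19.6] F [-0.3  0.5  0.1] w 0.993 t 5.15 q7 0.42
```

```bash
python3 -m crank '[[85,3,-0.5,-3.3,0,0.3,0],[40,0,0,0,0,0,0],[8,0,0,0,0,0,0],[8,0,0,0,0,0,0],[8,0,0,0,0,0,0],[8,0,0,0,0,0,0],[8,0,0,0,0,0,0]]' 60; python3 go.py 544 -194 17 -4
```

```text
clock: 6.02
position: [0.5447, -0.1941, 0.0176]
orientation: [0.025, 0.706, -0.024, 0.707]
wrist_force: [-0.2, -0.3, -0.5]
gripper_width: 0.148
rot [ 0.   0.1 -0.1] shift now [ 0.6  0.  -0.7] after [ 0.6  0.  -0.7]
pos [ 544.7 -194.1   17.6] F [-0.2 -0.3 -0.5] w 0.148 t 6.025 q7 0.42
```

```bash
python3 -m crank '[[8,-15,0,0,0,0,0],[8,-35,0,0,0,0,0],[8,-45,0,0,0,0,0],[8,-40,0,0,0,0,0],[8,0,0,0,0,0,0]]' 80; python3 go.py 570 169 150 -14
```

```text
clock: 6.65
position: [0.5436, -0.1942, 0.1589]
orientation: [0.026, 0.706, -0.024, 0.707]
wrist_force: [0.9, -0.3, -2.2]
gripper_width: 0.139
rot [10.   0.  -0.1] shift now [  9.6 364.2   0.8] after [  8.9 358.8 -62.2]
pos [ 543.6 -194.2  158.9] F [ 0.9 -0.3 -2.2] w 0.139 t 6.65 q7 0.36
```

```bash
python3 -m crank '[[8,0,0,0,5,0,0],[8,0,0,0,5,0,0],[8,0,45,-8,0,0,0],[8,0,45,-8,0,0,0],[8,0,45,-8,0,0,0],[8,0,45,-8,0,0,0],[8,0,45,-8,0,0,0],[8,0,45,-8,0,0,0],[8,0,45,-8,0,0,0],[8,0,45,-8,0,0,0],[8,0,0,0,0,0,0]]'; python3 go.py 570 169 150 -14
python3 - <<'E'
from fit import *
k3=np.ones((3,3),np.uint8)
for n in('top','scene'):
    c=camera(n);P,H,S,V=fit(c);save(c,n+'2');x,y,z=P[...,0],P[...,1],P[...,2]
    near=(x>.4)&(x<.75)&(y>.02)&(y<.35)
    teal=near&(H>78)&(H<100)&(S>90)
    mar(P,teal,'teal'); mar(P,teal&(abs(z-np.median(z[teal]))<.006),'plate')
    print(np.percentile(z[teal],[5,50,95]))
    mar(P,near&(z>.06)&(z<.08)&~teal,'rim')
E
```

```text
clock: 8.02
position: [0.5631, 0.181, 0.1512]
orientation: [0.089, 0.707, -0.09, 0.696]
wrist_force: [-0.8, -1.0, -2.5]
gripper_width: 0.14
rot [-0.6 -0.8  0.2] shift now [ 1.1 -9.9  9.7] after [  1.2 -10.    9.6]
pos [563.1 181.  151.2] F [-0.8 -1.  -2.5] w 0.14 t 8.025 q7 -0.49
teal 1505 [553.2 130.4] [ 77.4 128.1] 84.5 zmed 0.1479
plate 1391 [552.9 130.4] [ 77.4 127. ] 84.5 zmed 0.1478
[0.14317968 0.14793889 0.15511653]
rim 135 [552.6  96.6] [ 15.  116.7] 76.1 zmed 0.0711
teal 1088 [563.4 174.4] [174.7 128. ] 74.4 zmed 0.1489
plate 986 [563.4 174.4] [174.7 128. ] 74.4 zmed 0.1487
[0.14581163 0.14888707 0.16568771]
rim 373 [569.1 170.4] [165.4 120.2] 75.9 zmed 0.0707
```

```bash
python3 - <<'E'
from h import *
im=cv2.imread('pics/scene2.png')[130:270,270:460];cv2.imwrite('pics/s2c.png',cv2.resize(im,None,fx=4,fy=4,interpolation=2))
E
```

```text
(no output)
```

View pics/s2c.png

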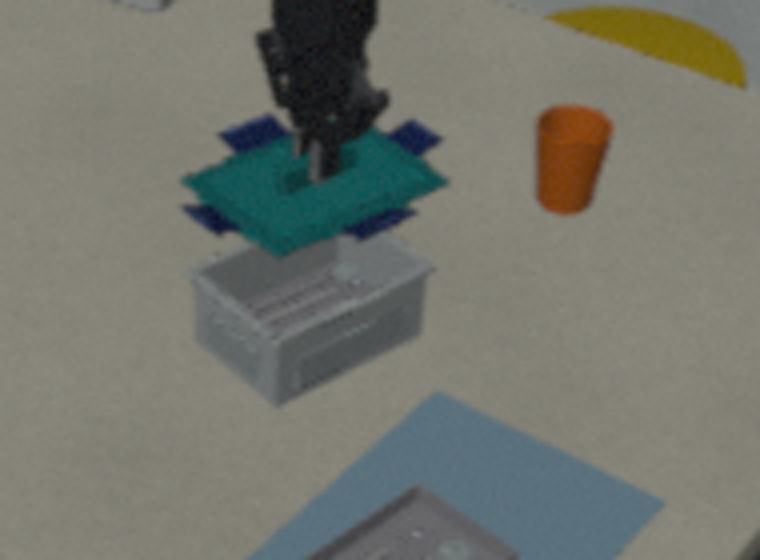

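```bash
cat > lidfit.py <<'E'
from fit import *
from scipy.optimize import least_squares
def planefit(c,mask,z,L,W,near0,name):
    # fit LxW rect at height z so that its visible sides agree with mask's convex hull on that plane
    m=mask.astype(np.uint8);n,l,s,_=cv2.connectedComponentsWithStats(m);m=(l==1+np.argmax(s[1:,4])).astype(np.uint8)
    cs,_=cv2.findContours(m,cv2.RETR_EXTERNAL,cv2.CHAIN_APPROX_NONE);h=max(cs,key=len)[:,0]
    Q=np.array([atz(c,v,u,z)[:2] for u,v in h])*1000
    def f(p):
        a=p[2];d=Q-p[:2];q=np.abs(np.stack([d@[np.cos(a),np.sin(a)],d@[-np.sin(a),np.cos(a)]],1))-[W/2,L/2]
        return np.max(q,1)
    r=least_squares(f,near0,loss='cauchy',f_scale=1.0)
    print(name,'centre',r.x[:2].round(1),'yaw',np.degrees(r.x[2]).round(2),'n',len(Q),'med|r|',np.median(abs(f(r.x))).round(2));return r.x
E
python3 - <<'E'
from lidfit import *
for n in('scene','top'):
    c=camera(n);P,H,S,V=fit(c);x,y,z=P[...,0],P[...,1],P[...,2];near=(x>.4)&(x<.75)&(y>.02)&(y<.35)
    p=state()['position']*1000
    if n=='scene':
        planefit(c,near&(H>78)&(H<100)&(S>90),(p[2]-17.6+13)/1000,166,121,[p[0],p[1],-.244],'lid '+n)
    # tub from the first pictures
    im=cv2.imread(f'pics/{n}0.png')[:,:,::-1];Q=np.load(n+'0.npy');X,Y,Z=Q[...,0],Q[...,1],Q[...,2]
    tub=(X>.45)&(X<.7)&(Y>.02)&(Y<.35)&(Z>.06)&(Z<.085)
    planefit(c,tub,.07,162,117,[570,169,-.244],'tub '+n)
    l0=(cv2.cvtColor(np.ascontiguousarray(im),cv2.COLOR_RGB2HSV));h,s=l0[...,0],l0[...,1]
    planefit(c,(h>78)&(h<100)&(s>90)&(Y<0)&(Y>-.35)&(X>.4)&(X<.68),.013,166,121,[544,-194,-.07],'lid0 '+n)
    s=state();print(s['position'].round(4),s['dq'].round(3))
E
```

```text
lid scene centre [564.1 175.1] yaw -14.44 n 148 med|r| 1.86
tub scene centre [569.6 170.8] yaw -13.59 n 132 med|r| 1.02
lid0 scene centre [ 542.4 -193.5] yaw -2.54 n 149 med|r| 1.35
[0.564  0.1739 0.1514] [ 0.02  -0.01   0.017  0.001 -0.    -0.001  0.   ]
tub top centre [569.8 168.3] yaw -13.61 n 220 med|r| 1.2
lid0 top centre [ 543.6 -193.7] yaw -1.57 n 218 med|r| 1.79
[0.5643 0.1731 0.1517] [ 0.013 -0.008  0.008 -0.004 -0.001 -0.002 -0.002]
```

```bash
python3 go.py 569.8 168.5 108 -13.8
```

```text
rot [-1.3 -0.7  0.4] shift now [43.7 -2.8  7. ] after [43.7 -3.2  6.4]
pos [564.3 173.1 151.7] F [-0.4 -0.4 -1.1] w 0.142 t 8.225 q7 -0.49
```

```bash
python3 -m crank '[[8,12,-3,6.5,-1.3,-0.7,0.4],[8,15,0,0,0,0,0],[8,12,0,0,0,0,0],[8,0,0,0,0,0,0],[8,0,0,0,0,0,0],[8,0,0,0,0,0,0]]'; python3 go.py 569.8 168.5 92 -13.8
```

```text
clock: 8.98
position: [0.57, 0.1631, 0.111]
orientation: [0.088, 0.702, -0.088, 0.701]
wrist_force: [0.4, -0.1, -2.4]
gripper_width: 0.14
rot [-0.5 -0.1  0.1] shift now [19.   5.2 -1.5] after [19.   5.2 -1.5]
pos [570.  163.1 111. ] F [ 0.4 -0.1 -2.4] w 0.14 t 8.975 q7 -0.45
```

```bash
python3 -m crank '[[8,4,5,-1.5,-0.4,0,0],[8,0,0,0,0,0,0],[8,0,0,0,0,0,0],[8,0,0,0,0,0,0]]'; python3 go.py 569.8 168.5 92 -13.8; python3 - <<'E'
from lidfit import *
c=camera('scene');P,H,S,V=fit(c);x,y,z=P[...,0],P[...,1],P[...,2];near=(x>.4)&(x<.75)&(y>.02)&(y<.35)
p=state()['position']*1000
planefit(c,near&(H>78)&(H<100)&(S>90),(p[2]-17.6+13)/1000,166,121,[p[0],p[1],-.244],'lid')
E
python3 go.py 569.8 168.5 92 -13.8
```

```text
clock: 9.48
position: [0.5703, 0.1697, 0.1077]
orientation: [0.085, 0.702, -0.085, 0.702]
wrist_force: [1.0, -0.8, -1.0]
gripper_width: 0.141
rot [-0.  0.  0.] shift now [15.7 -1.3 -0.2] after [15.7 -1.3 -0.2]
pos [570.3 169.7 107.7] F [ 1.  -0.8 -1. ] w 0.141 t 9.475 q7 -0.45
lid centre [569.9 170.2] yaw -13.53 n 149 med|r| 2.39
rot [-0.  0.  0.] shift now [15.7 -1.3 -0.2] after [15.7 -1.3 -0.2]
pos [570.3 169.7 107.7] F [ 0.4 -0.7 -1.1] w 0.14 t 9.525 q7 -0.45
```

```bash
python3 -m crank '[[8,8,0,0,0,0,0],[8,7,0,0,0,0,0],[8,5,0,0,0,0,0],[8,0,0,0,0,0,0]]'; python3 go.py 570 169.5 80 -13.8
```

```text
clock: 10.02
position: [0.5699, 0.1693, 0.0857]
orientation: [0.085, 0.702, -0.085, 0.702]
wrist_force: [0.1, -0.4, -1.2]
gripper_width: 0.139
rot [-0. -0.  0.] shift now [5.7 0.3 0. ] after [5.7 0.3 0. ]
pos [569.9 169.3  85.7] F [ 0.1 -0.4 -1.2] w 0.139 t 10.025 q7 -0.44
```

```bash
python3 -m crank '[[8,3,0,0,0,0,0],[8,3,0,0,0,0,0],[8,2,0,0,0,0,0],[8,1.5,0,0,0,0,0]]'; python3 go.py 570 169.5 80 -13.8
```

```text
clock: 10.52
position: [0.5697, 0.1695, 0.0797]
orientation: [0.085, 0.702, -0.085, 0.701]
wrist_force: [-4.4, -1.6, 8.9]
gripper_width: 0.139
rot [-0.  -0.1 -0. ] shift now [-0.3  0.1  0.3] after [-0.3  0.1  0.3]
pos [569.7 169.5  79.7] F [-4.4 -1.6  8.9] w 0.139 t 10.525 q7 -0.44
```

```bash
python3 -m crank '[[8,2.5,0,0,0,0,0],[8,2.5,0,0,0,0,0],[8,0,0,0,0,0,0],[8,0,0,0,0,0,0]]'; python3 go.py 570 169.5 80 -13.8;  python3 - <<'E'
from lidfit import *
c=camera('scene');P,H,S,V=fit(c);save(c,'scene3');x,y,z=P[...,0],P[...,1],P[...,2];near=(x>.4)&(x<.75)&(y>.02)&(y<.35)
m=near&(H>78)&(H<100)&(S>90)
planefit(c,m,.075,166,121,[570,169,-.244],'lid')
q=P[m&(z<.082)&(z>.068)];A=np.c_[q[:,:2]-[.57,.1695],np.ones(len(q))];r=np.linalg.lstsq(A,q[:,2],rcond=None)[0];print('plane',r.round(4),len(q))
E
```

```text
clock: 11.02
position: [0.5697, 0.1697, 0.0804]
orientation: [0.086, 0.702, -0.084, 0.702]
wrist_force: [-0.3, -0.4, -1.8]
gripper_width: 0.141
rot [-0.  -0.1 -0.1] shift now [ 0.4 -0.1  0.4] after [ 0.4 -0.1  0.4]
pos [569.7 169.7  80.4] F [-0.3 -0.4 -1.8] w 0.141 t 11.025 q7 -0.44
lid centre [568.8 171. ] yaw -13.04 n 146 med|r| 2.03
plane [-0.0047  0.0042  0.0781] 967
```

```bash
python3 -m crank '[[25,0,0,0,0,0,0],[45,0,0,0,0,0,0],[45,0,0,0,0,0,0],[45,-10,0,0,0,0,0],[45,-40,0,0,0,0,0],[45,-40,0,0,0,0,0],[0,0,0,0,0,0,0],[0,0,0,0,0,0,0],[0,0,0,0,0,0,0],[0,0,0,0,0,0,0]]'; python3 go.py 570 169.5 80 -13.8;  python3 - <<'E'
from lidfit import *
for n in('scene','top'):
    c=camera(n);P,H,S,V=fit(c);save(c,n+'4');x,y,z=P[...,0],P[...,1],P[...,2];near=(x>.4)&(x<.75)&(y>.02)&(y<.35)
    m=near&(H>78)&(H<100)&(S>90)
    planefit(c,m,.075,166,121,[570,169,-.244],'lid')
    q=P[m&(z<.082)&(z>.068)];A=np.c_[q[:,:2]-[.57,.1695],np.ones(len(q))];r=np.linalg.lstsq(A,q[:,2],rcond=None)[0];print('plane',r.round(4),len(q))
# targets in world for the clips, tub frame yaw -13.7
a=np.radians(-13.7);ex=np.array([np.cos(a),np.sin(a)]);ey=np.array([-np.sin(a),np.cos(a)])
C=np.array([569.7,169.5]);print('ex',ex,'ey',ey)
for nm,d,h in(('a',ex,63),('b',ey,85.5),('c',-ex,63),('d',-ey,85.5)):
    print(nm,'hinge',(C+d*h).round(1),'r40',(C+d*(h+40)).round(1))
E
```

```text
clock: 12.32
position: [0.5699, 0.1691, 0.173]
orientation: [0.086, 0.702, -0.085, 0.701]
wrist_force: [-0.1, -0.4, -0.8]
gripper_width: -0.001
rot [-0.  -0.1 -0.1] shift now [93.   0.3  0.1] after [93.   0.4 -0. ]
pos [569.9 169.1 173. ] F [-0.1 -0.4 -0.8] w -0.001 t 12.325 q7 -0.47
lid centre [569.9 170.1] yaw -14.02 n 131 med|r| 1.66
plane [0.0001 0.0014 0.0775] 1088
lid centre [570.  170.9] yaw -14.56 n 154 med|r| 2.38
plane [0.0037 0.0042 0.0763] 1361
ex [ 0.97154912 -0.23683815] ey [0.23683815 0.97154912]
a hinge [630.9 154.6] r40 [669.8 145.1]
b hinge [589.9 252.6] r40 [599.4 291.4]
c hinge [508.5 184.4] r40 [469.6 193.9]
d hinge [549.5  86.4] r40 [540.   47.6]
```

```bash
python3 -m crank '[[0,0,40,0,0,0,0],[0,0,40,0,0,0,0],[0,0,32,0,0,0,0],[0,0,0,0,0,0,0],[0,0,0,0,0,0,0],[0,0,0,0,0,0,0]]' 40; python3 go.py 597 281.7 85 -13.7
```

```text
clock: 13.18
position: [0.5966, 0.277, 0.1698]
orientation: [0.086, 0.704, -0.088, 0.7]
wrist_force: [0.9, 0.0, 0.7]
gripper_width: 0.003
rot [-0.4 -0.3  0.2] shift now [84.7  4.9 -0.3] after [84.8  4.6 -0.7]
pos [596.6 277.  169.8] F [0.9 0.  0.7] w 0.003 t 13.175 q7 -0.62
```

```bash
python3 -m crank '[[0,40,4.7,0,-0.4,-0.3,0],[0,35,0,0,0,0,0],[0,0,0,0,0,0,0],[0,0,0,0,0,0,0]]'; python3 go.py 597 281.7 40 -13.7
```

```text
clock: 13.68
position: [0.6, 0.277, 0.0961]
orientation: [0.085, 0.701, -0.087, 0.703]
wrist_force: [-0.6, -0.4, 0.4]
gripper_width: 0.001
rot [-0.3  0.2  0.2] shift now [56.1  4.  -4.2] after [56.1  3.8 -4. ]
pos [600.  277.   96.1] F [-0.6 -0.4  0.4] w 0.001 t 13.675 q7 -0.6
```

```bash
python3 -m crank '[[0,6,5,-4,-0.3,0.2,0],[0,10,0,0,0,0,0],[0,12,0,0,0,0,0],[0,12,0,0,0,0,0],[0,8,0,0,0,0,0],[0,0,0,0,0,0,0]]'; python3 go.py 597 281.7 40 -13.7
```

```text
clock: 14.42
position: [0.5992, 0.284, 0.0481]
orientation: [0.084, 0.701, -0.084, 0.703]
wrist_force: [0.9, -0.3, -0.1]
gripper_width: 0.001
rot [-0.   0.2 -0. ] shift now [ 8.1 -2.8 -1.7] after [ 8.1 -2.8 -1.6]
pos [599.2 284.   48.1] F [ 0.9 -0.3 -0.1] w 0.001 t 14.425 q7 -0.6
```

```bash
python3 -m crank '[[0,6,-3,-1,0,0,0],[0,0,-5,0,0,0,0],[0,0,-5,0,0,0,0],[0,0,-3,0,0,0,0],[0,0,-2,0,0,0,0]]'; python3 go.py 592.9 264.9 43 -13.7;  python3 - <<'E'
from h import *
c=camera('scene');im=c['color'][130:250,270:430,::-1];cv2.imwrite('pics/s5.png',cv2.resize(im,None,fx=4.5,fy=4.5,interpolation=2))
E
```

```text
clock: 15.05
position: [0.594, 0.2666, 0.0422]
orientation: [0.085, 0.7, -0.084, 0.704]
wrist_force: [-0.4, 1.1, -0.4]
gripper_width: 0.001
rot [ 0.   0.3 -0.1] shift now [-0.8 -1.9 -0.6] after [-0.8 -1.9 -0.6]
pos [594.  266.6  42.2] F [-0.4  1.1 -0.4] w 0.001 t 15.05 q7 -0.57
```

View pics/s5.png

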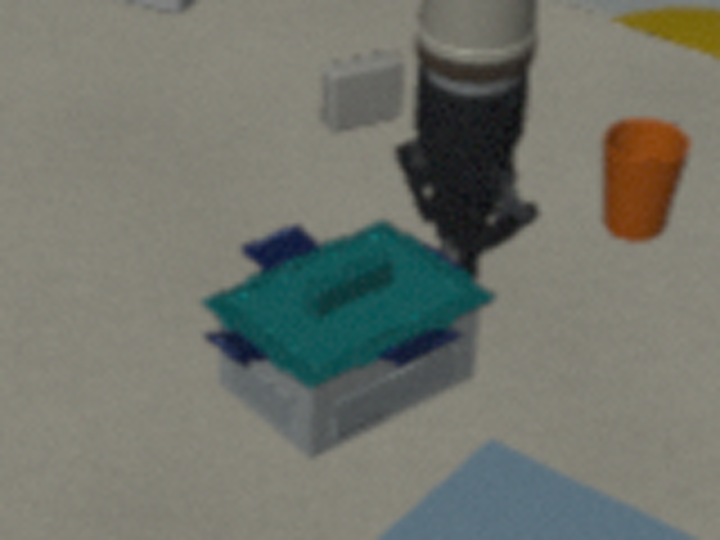

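The crop shows the lid level on the box and clip b folded behind its right-hand end at (465,265). The other three clips still stick out. I'll push b home until the force rises.

```bash
for i in 1 ; do python3 -m crank '[[0,-1,-3,0,0,0,0],[0,0,-3,0,0,0,0],[0,0,-3,0,0,0,0]]'; done; python3 go.py 592.9 264.9 43 -13.7
```

```text
clock: 15.48
position: [0.5933, 0.263, 0.0449]
orientation: [0.087, 0.699, -0.08, 0.705]
wrist_force: [1.9, 7.4, -0.9]
gripper_width: 0.001
rot [ 0.2  0.4 -0.6] shift now [ 1.9  1.8 -0.9] after [ 1.9  1.8 -0.9]
pos [593.3 263.   44.9] F [ 1.9  7.4 -0.9] w 0.001 t 15.475 q7 -0.56
```

```bash
python3 -m crank '[[0,0,-5,0,0,0,0],[0,0,-6,0,0,0,0],[0,0,-6,0,0,0,0]]'; python3 go.py 592.9 264.9 43 -13.7
```

```text
clock: 15.85
position: [0.5932, 0.2634, 0.0467]
orientation: [0.091, 0.695, -0.069, 0.71]
wrist_force: [5.5, 11.8, -7.7]
gripper_width: -0.001
rot [ 0.7  0.9 -1.9] shift now [ 3.8  1.3 -0.7] after [ 3.7  1.4 -0.6]
pos [593.2 263.4  46.7] F [ 5.5 11.8 -7.7] w -0.001 t 15.85 q7 -0.54
```

```bash
python3 -m crank '[[0,-5,15,0,0.7,0.9,-1.9],[0,-35,8,0,0,0,0],[0,-40,0,0,0,0,0],[0,-5,-45,0,0,0,0],[0,0,-50,0,0,0,0],[0,0,-50,0,0,0,0],[0,0,-50,0,0,0,0],[0,0,-30,0,0,0,0],[0,0,0,0,0,0,0],[0,0,0,0,0,0,0]]'; python3 go.py 541.9 55.3 95 -13.7
python3 - <<'E'
from h import *
c=camera('top');im=c['color'][190:300,180:320,::-1];cv2.imwrite('pics/t6.png',cv2.resize(im,None,fx=5,fy=5,interpolation=2))
E
```

```text
clock: 17.1
position: [0.5437, 0.0592, 0.1364]
orientation: [0.083, 0.701, -0.085, 0.703]
wrist_force: [0.3, 0.5, 0.6]
gripper_width: -0.0
rot [0.  0.1 0.2] shift now [41.4 -4.1 -0.9] after [41.4 -4.2 -0.9]
pos [543.7  59.2 136.4] F [0.3 0.5 0.6] w -0.0 t 17.1 q7 -0.28
```

View pics/t6.png

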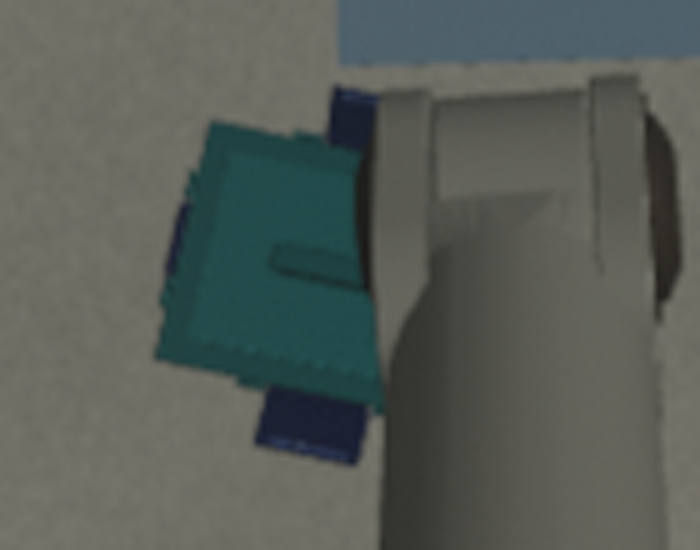

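The top crop shows clip b as just a thin sliver at the lid's left edge (178,240), so it is shut. Clips a (355,115) and c (310,425) are still out. Next is clip d.

```bash
python3 -m crank '[[0,25,-4,-1,0,0,0],[0,10,0,0,0,0,0],[0,0,0,0,0,0,0],[0,0,0,0,0,0,0]]'; python3 go.py 541.9 55.3 43 -13.7
```

```text
clock: 17.65
position: [0.5437, 0.0605, 0.1012]
orientation: [0.081, 0.701, -0.082, 0.704]
wrist_force: [-0.8, 0.3, -0.2]
gripper_width: -0.004
rot [0.4 0.2 0.1] shift now [58.3 -5.4 -0.8] after [58.2 -5.5 -0.5]
pos [543.7  60.5 101.2] F [-0.8  0.3 -0.2] w -0.004 t 17.65 q7 -0.26
```

```bash
python3 -m crank '[[0,4,-6,-1,0.4,0,0],[0,12,0,0,0,0,0],[0,12,0,0,0,0,0],[0,12,0,0,0,0,0],[0,12,0,0,0,0,0],[0,4,0,0,0,0,0],[0,0,0,0,0,0,0]]'; python3 go.py 541.9 55.3 43 -13.7
```

```text
clock: 18.52
position: [0.5418, 0.0546, 0.0417]
orientation: [0.084, 0.701, -0.085, 0.703]
wrist_force: [0.9, -0.3, 0.6]
gripper_width: 0.0
rot [0.  0.2 0. ] shift now [-1.3  0.7 -0.1] after [-1.3  0.7 -0.1]
pos [541.8  54.6  41.7] F [ 0.9 -0.3  0.6] w 0.0 t 18.525 q7 -0.23
```

```bash
python3 -m crank '[[0,-1,5,0,0,0,0],[0,-1,5,0,0,0,0],[0,0,5,0,0,0,0],[0,0,4,0,0,0,0],[0,0,3,0,0,0,0],[0,0,3,0,0,0,0],[0,0,3,0,0,0,0]]'; python3 go.py 546.9 75.8 45 -13.7
```

```text
clock: 19.4
position: [0.5448, 0.0686, 0.0413]
orientation: [0.081, 0.702, -0.094, 0.701]
wrist_force: [-0.3, -2.2, -2.4]
gripper_width: 0.001
rot [-0.5  0.   1. ] shift now [-3.9  7.5  0.3] after [-3.7  7.5  0.3]
pos [544.8  68.6  41.3] F [-0.3 -2.2 -2.4] w 0.001 t 19.4 q7 -0.28
```

```bash
python3 -m crank '[[0,-1,5,0,-0.5,0,1],[0,-1,5,0,0,0,0]]'; python3 go.py 546.9 75.8 45 -13.7; python3 - <<'E'
from lidfit import *
c=camera('scene');im=c['color'][130:250,270:430,::-1];cv2.imwrite('pics/s7.png',cv2.resize(im,None,fx=4.5,fy=4.5,interpolation=2))
P,H,S,V=fit(c);x,y,z=P[...,0],P[...,1],P[...,2];near=(x>.4)&(x<.75)&(y>.02)&(y<.35)
planefit(c,near&(H>78)&(H<100)&(S>90),.075,166,121,[570,169,-.244],'lid')
E
```

```text
clock: 19.65
position: [0.5451, 0.0714, 0.0415]
orientation: [0.082, 0.703, -0.089, 0.701]
wrist_force: [0.3, -15.0, -8.2]
gripper_width: 0.001
rot [-0.2 -0.1  0.5] shift now [-3.5  4.7  0.7] after [-3.5  4.7  0.7]
pos [545.1  71.4  41.5] F [  0.3 -15.   -8.2] w 0.001 t 19.65 q7 -0.27
lid centre [567.4 167.2] yaw -15.05 n 120 med|r| 2.08
```

View pics/s7.png

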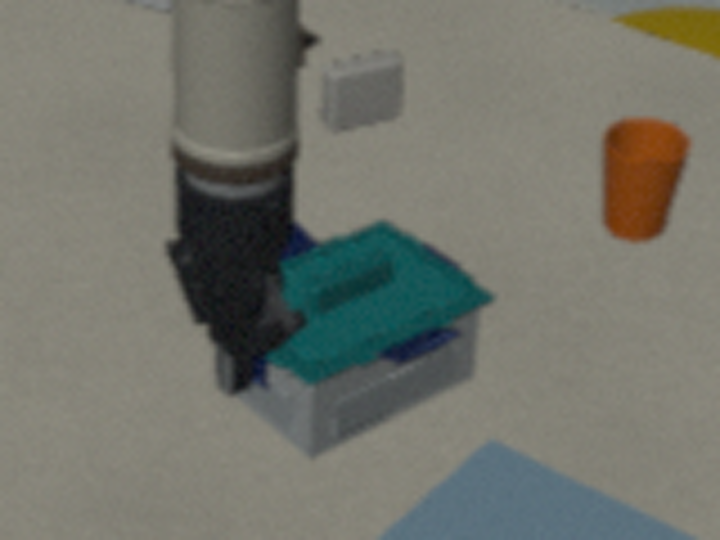

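The crop shows clip d folded against the end wall at (262,370) behind the finger, and the lid still level. The force is 15 N. I'll raise the tip a little and push more firmly to be sure.

```bash
python3 -m crank '[[0,-5,-2,0,0,0,0.5],[0,-2,4,0,0,0,0],[0,0,6,0,0,0,0],[0,0,6,0,0,0,0],[0,0,7,0,0,0,0]]'; python3 go.py 546.9 75.8 47 -13.7
```

```text
clock: 20.32
position: [0.5466, 0.0764, 0.048]
orientation: [0.083, 0.704, -0.095, 0.699]
wrist_force: [-3.9, -15.1, 5.0]
gripper_width: -0.0
rot [-0.7 -0.4  1. ] shift now [ 1.  -0.5  0.4] after [ 1.  -0.6  0.4]
pos [546.6  76.4  48. ] F [ -3.9 -15.1   5. ] w -0.0 t 20.325 q7 -0.3
```

```bash
python3 -m crank '[[0,-3,-15,0,-0.7,-0.4,1],[0,-30,-8,0,0,0,0],[0,-40,0,0,0,0,0],[0,-20,0,30,0,0,0],[0,0,0,45,0,0,0],[0,0,20,45,0,0,0],[0,0,40,0,0,0,0],[0,0,30,0,0,0,0],[0,0,0,0,0,0,0]]'; python3 go.py 663 146.8 130 76.3
```

```text
clock: 21.45
position: [0.6886, 0.1353, 0.1549]
orientation: [0.086, 0.697, -0.071, 0.709]
wrist_force: [-0.4, 0.1, 0.0]
gripper_width: -0.001
rot [-89.1   1.7  -0.4] shift now [ 24.7   4.9 -27.9] after [24.9 27.6  5.1]
pos [688.6 135.3 154.9] F [-0.4  0.1  0. ] w -0.001 t 21.45 q7 -0.32
```

```bash
python3 -m crank '[[0,0,0,0,-9.9,0,0],[0,0,0,0,-9.9,0,0],[0,0,0,0,-9.9,0,0],[0,0,0,0,-9.9,0,0],[0,0,0,0,-9.9,0,0],[0,0,0,0,-9.9,0,0],[0,0,0,0,-9.9,0,0],[0,0,0,0,-9.9,0,0],[0,0,0,0,-9.9,0,0],[0,0,0,0,0,0,0]]'; python3 go.py 663 146.8 95 76.3
```

```text
clock: 22.7
position: [0.6881, 0.1347, 0.1612]
orientation: [-0.451, 0.532, 0.452, 0.557]
wrist_force: [-0.6, 1.3, -1.4]
gripper_width: 0.003
rot [3.  1.6 1.2] shift now [65.8 28.4  5.4] after [66.2 27.3  5.8]
pos [688.1 134.7 161.2] F [-0.6  1.3 -1.4] w 0.003 t 22.7 q7 1.1
```

```bash
python3 -m crank '[[0,10,14,3,3,1.6,1.2],[0,25,13,3,0,0,0],[0,20,0,0,0,0,0],[0,5,0,0,0,0,0],[0,0,0,0,0,0,0],[0,0,0,0,0,0,0]]'; python3 go.py 663 146.8 41 76.3
```

```text
clock: 23.45
position: [0.6658, 0.1446, 0.1023]
orientation: [-0.432, 0.559, 0.431, 0.562]
wrist_force: [-0.3, -0.2, -0.0]
gripper_width: -0.001
rot [-1.1  0.1  0.3] shift now [61.3  3.6  1.3] after [61.3  3.2  1.5]
pos [665.8 144.6 102.3] F [-0.3 -0.2 -0. ] w -0.001 t 23.45 q7 1.0
```

```bash
python3 -m crank '[[0,5,3.5,1.5,-1,0,0],[0,12,0,0,0,0,0],[0,12,0,0,0,0,0],[0,12,0,0,0,0,0],[0,12,0,0,0,0,0],[0,5,0,0,0,0,0],[0,0,0,0,0,0,0]]'; python3 go.py 663 146.8 41 76.3
```

```text
clock: 24.32
position: [0.6644, 0.1466, 0.0408]
orientation: [-0.438, 0.554, 0.435, 0.559]
wrist_force: [0.5, -0.6, -0.2]
gripper_width: 0.003
rot [-0.1  0.1  0.4] shift now [-0.2  1.4 -0.2] after [-0.2  1.4 -0.2]
pos [664.4 146.6  40.8] F [ 0.5 -0.6 -0.2] w 0.003 t 24.325 q7 1.0
```

```bash
python3 -m crank '[[0,0,5,0,0,0,0.4],[0,0,6,0,0,0,0],[0,-1,5,0,0,0,0],[0,-1.5,4,0,0,0,0],[0,-1.5,4,0,0,0,0],[0,-1,4,0,0,0,0]]'; python3 go.py 641.6 152 47 76.3
```

```text
clock: 25.08
position: [0.6656, 0.1466, 0.0543]
orientation: [-0.445, 0.541, 0.423, 0.575]
wrist_force: [8.5, -1.5, -1.4]
gripper_width: 0.001
rot [-0.6  1.   3.1] shift now [ 6.  25.  -0.8] after [ 7.3 24.6 -0.4]
pos [665.6 146.6  54.3] F [ 8.5 -1.5 -1.4] w 0.001 t 25.075 q7 0.98
```

The finger stopped about 34 mm out. The clip's edge seems to jam on the finger face by friction because the fold is too shallow. I'll back off, start closer in, and push inward while moving down.

```bash
python3 -m crank '[[0,0,-8,0,-0.6,1,3.1],[0,-20,0,0,0,0,0],[0,-25,0,0,0,0,0],[0,0,8,0,0,0,0],[0,0,9,0,0,0,0],[0,0,0,0,0,0,0],[0,0,0,0,0,0,0]]'; python3 go.py 654.2 149 41 76.3;  python3 - <<'E'
from lidfit import *
c=camera('scene');im=c['color'][130:250,270:430,::-1];cv2.imwrite('pics/s8.png',cv2.resize(im,None,fx=4.5,fy=4.5,interpolation=2))
P,H,S,V=fit(c);x,y,z=P[...,0],P[...,1],P[...,2];near=(x>.4)&(x<.75)&(y>.02)&(y<.35)
planefit(c,near&(H>78)&(H<100)&(S>90),.075,166,121,[570,169,-.244],'lid')
E
```

```text
clock: 25.95
position: [0.6523, 0.1507, 0.1039]
orientation: [-0.437, 0.556, 0.438, 0.556]
wrist_force: [0.1, -0.2, -0.4]
gripper_width: -0.005
rot [ 0.1  0.1 -0.1] shift now [62.9 -2.4 -1.3] after [62.9 -2.3 -1.2]
pos [652.3 150.7 103.9] F [ 0.1 -0.2 -0.4] w -0.005 t 25.95 q7 1.0
lid centre [567.1 173.2] yaw -14.32 n 111 med|r| 2.32
```

View pics/s8.png

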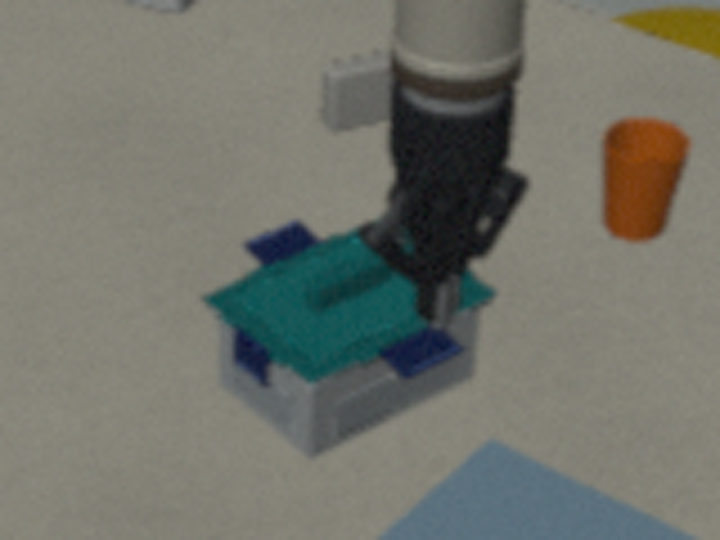

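The crop shows clip d hanging against the end wall at (250,355), the lid still flat, and clip a out at (420,350) beneath the fingertip.

```bash
python3 -m crank '[[0,10,-1,-1,0,0,0],[0,12,0,0,0,0,0],[0,12,0,0,0,0,0],[0,12,0,0,0,0,0],[0,12,0,0,0,0,0],[0,4,0,0,0,0,0],[0,0,0,0,0,0,0]]'; python3 go.py 654.2 149 41 76.3
```

```text
clock: 26.88
position: [0.6522, 0.1488, 0.0347]
orientation: [-0.436, 0.557, 0.438, 0.555]
wrist_force: [-0.7, -0.3, 0.5]
gripper_width: -0.001
rot [ 0.1 -0.  -0.3] shift now [-6.3 -1.8  0.7] after [-6.3 -1.8  0.7]
pos [652.2 148.8  34.7] F [-0.7 -0.3  0.5] w -0.001 t 26.875 q7 0.99
```

```bash
python3 -m crank '[[0,0,4,0,0,0,0],[0,0,4,0,0,0,0],[0,0,4,0,0,0,0],[0,0,3,0,0,0,0],[0,0,3,0,0,0,0]]'; python3 go.py 641.6 152 47 76.3
```

```text
clock: 27.5
position: [0.6394, 0.1521, 0.0377]
orientation: [-0.438, 0.554, 0.436, 0.558]
wrist_force: [9.5, -1.6, -2.6]
gripper_width: -0.004
rot [0.  0.2 0.4] shift now [-9.3 -2.2  0.4] after [-9.3 -2.2  0.4]
pos [639.4 152.1  37.7] F [ 9.5 -1.6 -2.6] w -0.004 t 27.5 q7 0.98
```

Contact at r ≈ 9. I'll push from higher up, at the level of the lip.

```bash
python3 -m crank '[[0,-8,-3,0,0,0,0.4],[0,-3,4,0,0,0,0],[0,0,6,0,0,0,0],[0,0,6,0,0,0,0],[0,0,7,0,0,0,0]]'; python3 go.py 641.6 152 47 76.3
```

```text
clock: 28.12
position: [0.6394, 0.1517, 0.0544]
orientation: [-0.443, 0.546, 0.427, 0.569]
wrist_force: [20.0, -2.5, -12.2]
gripper_width: -0.002
rot [-0.3  0.7  2.1] shift now [ 7.5 -1.8  0.7] after [ 7.4 -2.1  0.8]
pos [639.4 151.7  54.4] F [ 20.   -2.5 -12.2] w -0.002 t 28.125 q7 0.97
```

```bash
python3 -m crank '[[0,-3,-12,0,0,0.7,2],[0,-35,-6,0,0,0,0],[0,-40,0,0,0,0,0],[0,-10,40,0,0,0,0],[0,0,45,0,0,0,0],[0,0,45,0,0,0,0],[0,0,40,0,0,0,0],[0,0,0,0,0,0,0],[0,0,0,0,0,0,0]]'; python3 go.py 483.2 190.6 100 76.3
```

```text
clock: 29.25
position: [0.4804, 0.1913, 0.1453]
orientation: [-0.435, 0.558, 0.437, 0.555]
wrist_force: [0.9, 0.2, 0.6]
gripper_width: 0.001
rot [-0.2 -0.1 -0.3] shift now [45.3 -3.1  0. ] after [45.3 -2.9 -0. ]
pos [480.4 191.3 145.3] F [0.9 0.2 0.6] w 0.001 t 29.25 q7 0.83
```

```bash
python3 -m crank '[[0,25,-3,0,0,0,0],[0,20,0,0,0,0,0],[0,0,0,0,0,0,0],[0,0,0,0,0,0,0]]'; python3 go.py 483.2 190.6 38 76.3
```

```text
clock: 29.75
position: [0.487, 0.1899, 0.1002]
orientation: [-0.434, 0.558, 0.436, 0.557]
wrist_force: [0.5, 0.9, -0.2]
gripper_width: 0.003
rot [-0.4 -0.  -0.2] shift now [62.2  3.7 -0.2] after [62.2  3.9 -0.2]
pos [487.  189.9 100.2] F [ 0.5  0.9 -0.2] w 0.003 t 29.75 q7 0.82
```

```bash
python3 -m crank '[[0,10,3,0,-0.4,0,0],[0,12,0,0,0,0,0],[0,12,0,0,0,0,0],[0,12,0,0,0,0,0],[0,12,0,0,0,0,0],[0,4,0,0,0,0,0],[0,0,0,0,0,0,0]]'; python3 go.py 483.2 190.6 38 76.3
```

```text
clock: 30.62
position: [0.4845, 0.1909, 0.0346]
orientation: [-0.436, 0.556, 0.438, 0.555]
wrist_force: [-0.1, 1.0, 1.1]
gripper_width: -0.003
rot [ 0.   0.  -0.1] shift now [-3.3  1.2 -0.6] after [-3.4  1.2 -0.6]
pos [484.5 190.9  34.6] F [-0.1  1.   1.1] w -0.003 t 30.625 q7 0.8
```

```bash
python3 -m crank '[[0,0,-4,0,0,0,0],[0,0,-4,0,0,0,0],[0,0,-4,0,0,0,0],[0,0,-3,0,0,0,0],[0,-3,-3,0,0,0,0],[0,-4,-3,0,0,0,0]]'; python3 go.py 497.9 187 47 76.3
```

```text
clock: 31.38
position: [0.496, 0.1876, 0.0401]
orientation: [-0.434, 0.561, 0.442, 0.549]
wrist_force: [-5.4, 2.0, -3.5]
gripper_width: -0.001
rot [ 0.3 -0.3 -1.1] shift now [-6.9 -1.9 -0.1] after [-6.9 -2.  -0.1]
pos [496.  187.6  40.1] F [-5.4  2.  -3.5] w -0.001 t 31.375 q7 0.83
```

```bash
python3 -m crank '[[0,-6,3,0,0,-0.3,-1],[0,-4,-4,0,0,0,0],[0,0,-6,0,0,0,0],[0,0,-6,0,0,0,0],[0,0,-7,0,0,0,0]]'; python3 go.py 497.9 187 47 76.3
```

```text
clock: 32.0
position: [0.4962, 0.1874, 0.0496]
orientation: [-0.433, 0.563, 0.447, 0.543]
wrist_force: [-20.0, 3.7, 16.9]
gripper_width: -0.001
rot [ 0.7 -0.6 -1.8] shift now [ 2.5 -1.8 -0. ] after [ 2.6 -1.7 -0. ]
pos [496.2 187.4  49.6] F [-20.    3.7  16.9] w -0.001 t 32.0 q7 0.85
```

```bash
python3 -m crank '[[0,-3,12,0,0,-0.6,-1.8],[0,-35,8,0,0,0,0],[0,-50,0,0,0,0,0],[0,-50,40,0,0,0,0],[0,-30,40,40,0,0,0],[0,0,0,50,0,0,0],[0,0,0,50,0,0,0],[0,0,0,50,0,0,0],[0,0,0,50,0,0,0],[0,0,0,0,0,0,0]]'; python3 - <<'E'
from lidfit import *
ims=[]
for n,(r,q) in(('scene',(150,280)),('top',(190,190))):
    c=camera(n);P,H,S,V=fit(c);x,y,z=P[...,0],P[...,1],P[...,2];near=(x>.4)&(x<.75)&(y>.02)&(y<.35)
    planefit(c,near&(H>78)&(H<100)&(S>90),.075,166,121,[570,169,-.244],n+' lid')
    m=near&(H>78)&(H<100)&(S>90)&(z<.085)&(z>.068);g=P[m];A=np.c_[g[:,:2]-[.57,.1695],np.ones(len(g))];print('plane',np.linalg.lstsq(A,g[:,2],rcond=None)[0].round(4))
    nv=near&(H>102)&(H<130)&(S>80)&(z>.02);a=np.radians(-13.7);d=P[nv][:,:2]*1000-[569,168.5];d=d@np.array([[np.cos(a),-np.sin(a)],[np.sin(a),np.cos(a)]])
    print('navy n',nv.sum(),'x',d[:,0].min().round(1),d[:,0].max().round(1),'y',d[:,1].min().round(1),d[:,1].max().round(1),'z',P[nv][:,2].min().round(3),P[nv][:,2].max().round(3))
    ims.append(cv2.resize(c['color'][r:r+110,q:q+130,::-1],(400,338),interpolation=2))
    for t in('soap','cup','timer','tray'):
        k=spot_point(c,t)[:1]
        if k: print(t,[int(k[0]['point'][0]*480),int(k[0]['point'][1]*640)],round(k[0]['p'],2))
cv2.imwrite('pics/f9.png',np.hstack(ims))
E
```

```text
clock: 33.25
position: [0.4657, 0.4503, 0.2339]
orientation: [-0.439, 0.546, 0.436, 0.565]
wrist_force: [-0.4, -0.7, -1.0]
gripper_width: 0.001
scene lid centre [570.4 171.1] yaw -13.87 n 128 med|r| 1.91
plane [0.0017 0.0029 0.0776]
navy n 147 x -62.1 69.1 y -86.8 90.0 z 0.034 0.079
soap [348, 199] 0.91
cup [180, 410] 0.75
timer [157, 351] 0.74
tray [280, 360] 0.59
top lid centre [570.7 170.3] yaw -15.25 n 224 med|r| 1.46
plane [ 0.003  -0.0011  0.0762]
navy n 93 x -62.8 65.1 y -86.0 88.9 z 0.047 0.082
soap [226, 494] 0.59
cup [228, 131] 0.65
timer [331, 137] 0.62
tray [167, 326] 0.72
```

View pics/f9.png

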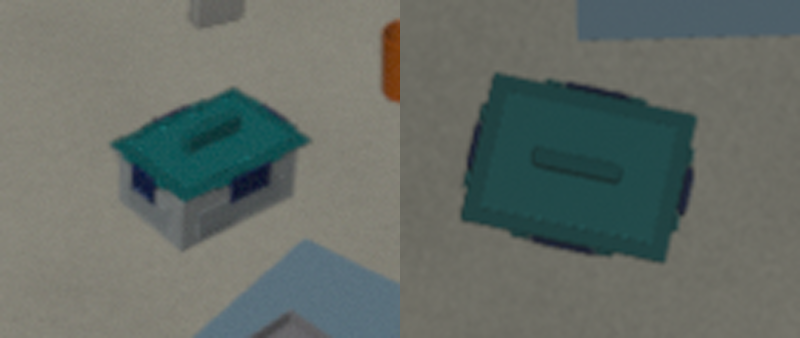

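The left half of the crop (scene camera) shows clips d (145,182) and a (250,178) flat on the walls. The right half (top camera) shows only thin navy slivers on all four edges. The stop at c was about 2 mm farther out than at the others, so I'll press c once more.

```bash
python3 go.py 480 191.4 120 76.3; python3 -m crank '[[0,0,0,-50,0,0,0],[0,20,0,-50,0,0,0],[0,30,0,-50,0,0,0],[0,30,0,-50,0,0,0],[0,20,0,-45,0,0,0],[0,0,0,0,0,0,0],[0,0,0,0,0,0,0]]'; python3 go.py 480 191.4 47 76.3
```

```text
rot [-0.1  0.9  1.2] shift now [ 111.6  -71.7 -244.7] after [ 113.8  -73.6 -243.1]
pos [466.1 445.  233.8] F [-0.2 -1.  -0. ] w -0.0 t 33.75 q7 0.41
clock: 34.62
position: [0.4091, 0.2019, 0.1284]
orientation: [-0.438, 0.546, 0.434, 0.568]
wrist_force: [0.4, -1.0, 0.1]
gripper_width: 0.001
rot [-0.2  1.2  1.4] shift now [ 83.2 -69.4   5.1] after [ 81.4 -71.4   6.6]
pos [409.1 201.9 128.4] F [ 0.4 -1.   0.1] w 0.001 t 34.625 q7 0.73
```

```bash
python3 -m crank '[[0,10,-20,5,0,1.2,1.4],[0,25,-30,0,0,0,0],[0,25,-20,0,0,0,0],[0,18,0,0,0,0,0],[0,0,0,0,0,0,0],[0,0,0,0,0,0,0],[0,0,0,0,0,0,0]]'; python3 go.py 497.9 187 47 76.3
```

```text
clock: 35.5
position: [0.4877, 0.2011, 0.055]
orientation: [-0.439, 0.55, 0.438, 0.56]
wrist_force: [1.2, 0.4, 0.4]
gripper_width: -0.001
rot [0.4 0.6 0.6] shift now [  8.  -13.1 -11.4] after [  8.  -13.2 -11.3]
pos [487.7 201.1  55. ] F [1.2 0.4 0.4] w -0.001 t 35.5 q7 0.78
```

```bash
python3 -m crank '[[0,7,0,-11,0.4,0.6,0.6],[0,0,-3,0,0,0,0],[0,0,-4,0,0,0,0],[0,0,-5,0,0,0,0],[0,0,-6,0,0,0,0],[0,0,-7,0,0,0,0],[0,0,-8,0,0,0,0]]'; python3 go.py 497.9 187 47 76.3
```

```text
clock: 36.38
position: [0.4959, 0.187, 0.0464]
orientation: [-0.431, 0.566, 0.447, 0.543]
wrist_force: [-20.4, 3.6, 15.1]
gripper_width: 0.006
rot [ 0.5 -0.7 -2.1] shift now [-0.7 -2.   0.4] after [-0.6 -2.   0.4]
pos [495.9 187.   46.4] F [-20.4   3.6  15.1] w 0.006 t 36.375 q7 0.83
```

It stopped at the same place under 20 N, so c is fully home. I'll retreat, check and hand in.

```bash
python3 -m crank '[[0,-2,12,0,0,-0.6,-1.8],[0,-35,8,0,0,0,0],[0,-50,0,0,0,0,0],[0,-50,30,0,0,0,0],[0,-20,0,40,0,0,0],[0,0,0,50,0,0,0],[0,0,0,50,0,0,0],[0,0,0,50,0,0,0],[0,0,0,0,0,0,0],[0,0,0,0,0,0,0]]'; python3 - <<'E'
from lidfit import *
for n in('scene','top'):
    c=camera(n);P,H,S,V=fit(c);x,y,z=P[...,0],P[...,1],P[...,2];near=(x>.4)&(x<.75)&(y>.02)&(y<.35)
    m=near&(H>78)&(H<100)&(S>90)
    planefit(c,m,.075,166,121,[570,169,-.244],n+' lid');mar(P,m&(z<.085),'plate')
    m&=(z<.085)&(z>.068);g=P[m];A=np.c_[g[:,:2]-[.57,.1695],np.ones(len(g))];print('plane',np.linalg.lstsq(A,g[:,2],rcond=None)[0].round(4))
    nv=(near&(H>102)&(H<130)&(S>80)&(z>.02));a=np.radians(-13.7);d=P[nv][:,:2]*1000-[570,169];d=d@np.array([[np.cos(a),-np.sin(a)],[np.sin(a),np.cos(a)]])
    for nm,s in(('a',d[d[:,0]>55,0]),('b',d[d[:,1]>78,1]),('c',d[d[:,0]<-55,0]),('d',d[d[:,1]<-78,1])):
        print(nm,len(s),s.min().round(1) if len(s) else '',s.max().round(1) if len(s) else '')
print(state()['wrist_force'],hand_in())
E
```

```text
clock: 37.62
position: [0.4933, 0.3886, 0.2103]
orientation: [-0.436, 0.556, 0.44, 0.554]
wrist_force: [0.4, -0.4, -0.5]
gripper_width: 0.003
scene lid centre [570.4 171.1] yaw -13.72 n 129 med|r| 1.78
plate 1103 [570.7 170.1] [172.5 130.6] 76.1 zmed 0.0774
plane [0.0002 0.0016 0.0775]
a 88 60.4 69.3
b 2 83.6 84.7
c 0  
d 57 -89.8 -80.8
top lid centre [570.8 170.3] yaw -15.43 n 225 med|r| 1.45
plate 3152 [570.7 170.7] [170.9 125.4] 76.3 zmed 0.0762
plane [-0.0016 -0.0006  0.0762]
a 20 61.3 64.0
b 19 84.4 88.4
c 27 -63.7 -60.7
d 30 -87.1 -82.1
the job is handed in; nothing more can be done
[-0.06851107 -0.01587981 -0.80199495] None
```

I set the lid on the box, released it once it was seated, and folded and pressed home all four clips. I handed the job in at about 38 s, with the arm clear of everything.

**Problems on the way:** Clip a jammed on my first try, so I backed off and folded it from closer in. Clip c stopped about 2 mm farther out than the others. I pressed it again at 20 N and it stopped at the same place, so I take it as fully home.

**Last checks:**
- **Lid:** it is level within about 0.004 rad. It sits within about 1.5 mm of the box's centre in x. In y the two cameras gave 0.3 mm and 2.0 mm.
- **Height:** depth read 1 to 2.5 mm high, about the same as it did with the lid on the counter. The arm's height at contact agrees with the lid fully down.
- **Turn:** the scene camera put the lid's yaw within 0.2° of the box. The top camera's outline fit read about 1.8° off, inside the limit, but its rectangle fit read about 0.1°.
- **Clips:** in the last top-camera measurement, clips a to d reached only a few millimetres past the plate edge. Each clip had met a firm stop at about 12 to 20 N. I did not measure the clip angles themselves.
- **Bystanders:** the soap, cup, timer and tray were found within about 4 pixels of where they started, which is within the detector's scatter. I checked this just before the second press on c.

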